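Crank the stop plate of a cake row packer home

TASK

Close up the loose row of ring cakes: stand the loose crank in the round well of the packer and feel it gently down over the hidden square drive peg at its bottom until it is fully seated, then turn it clockwise (seen from above) until the blue stop plate is fully home, and stop there without straining it. Never press hard while it is not yet seated, move the plate only by the crank, and leave the timer and the tape roll where they are. At the end the crank stays seated upright in the well, let go.

Things in the scene. Friction and masses are not known exactly. Their poses are not given: they have to be found in the camera images.
- packer: Fixed cake row packer. Origin on the table (z = 0) under the centre of the drive well; z up. Grey gear case 104 x 100 mm, 12 mm high, centred on the origin. White trough for a row of cakes, centred at x = +105 mm, 106 mm wide, along y from -90 to +212 mm, walls 34 mm high (-y end wall 44 mm). Nothing of it or its cakes is higher than 55 mm (the well rim). Position and yaw vary.
- well_mouth (a point): Centre of the rim of the upright round aluminium drive well, 55 mm above the table. The mouth, about 60 mm wide, narrows as a funnel over the upper 9 mm to a 49 mm bore; the floor lies 43 mm below the rim.
- well_floor (a point): Centre of the well floor, 12 mm above the table; axes as the packer's. Here stands a steel square drive peg, 24 mm across flats, 10 mm high, with a round pilot on top (24 mm wide, 6 mm high, tapered). Its angle varies and is not measured: find it by feel. A clutch gives it up to 1.04 rad of free play (friction 0.1 N m); turned clockwise from above past that, it drives the stop plate.
- crank: Loose steel crank, 0.3-0.5 kg, upright on its hub. Origin: centre of the hub's underside; z up, x along the arm to the handle. Hub 55 mm high, octagonal, at most 46 mm across. Socket from below: square, 25.5 mm across flats, 34 mm deep, a flat facing +x: fits every 90 degrees, about 4 degrees of play either way. Seated, its origin is on the well floor; on the peg's corners, 9 to 10 mm higher.
- boss (a point): Grip point on the crank's square steel boss (26 x 26 mm, faces along the crank's x and y, on the hub axis, 67 to 107 mm above the underside): on the axis, 93 mm above the underside. Weight centre within 10 mm of the axis. Pressing the unseated crank with over 60 N, or turning it against the stop with over 1.5 N m, damages it.
- handle (a point): Middle of the crank's upright black handle, 20 mm thick, 67 to 110 mm above the underside, 80 mm from the hub axis. The red arm to it is 55 to 67 mm high, 18 mm wide (42 mm round at the hub).
- stop_plate: Blue stop plate across the trough, 92 mm wide, 8 mm thick, top 47 mm above the table. It slides along the packer's -y, 30 mm per radian of clockwise cranking once the free play is taken up (takes about 0.16 N m plus what the cakes add), and ends against a hard stop. Origin: the packer's when fully open.
- stop_face (a point): Middle of the plate's face to the cakes. In the packer's frame its y is 190 mm fully open and 154 mm fully home (36 mm travel); it starts between 190 and 187 mm.
- cake_plain: Plain ring cake, 79 mm wide, 36 mm high, standing loose in the trough at its -y end; origin at the centre of the underside, z up.
- cake_choc: Chocolate-chip ring cake, 80 mm wide, 33 mm high, loose in the middle of the trough; origin at the centre of the underside, z up.
- cake_dark: Dark plain ring cake, 78 mm wide, 35 mm high, loose in the trough next to the stop plate; origin at the centre of the underside, z up.
- timer: Bystander: white pocket timer 70 x 66 x 21 mm, loose on the table; origin at the centre of the underside.
- tape_roll: Bystander: roll of beige tape, 102 mm wide, 25 mm high, lying loose on the table; origin at the centre of the underside.

How it is judged:
On the way, in this order (a step that is already met when the one before it is completed fails the run):
1. the crank is fully seated on the square drive, upright in the well, before the plate has closed (z of crank in the frame of well_floor below 0.004 m and horizontal distance between crank and well_floor below 0.004 m and angle between crank's own z axis and vertical below 0.1 rad and y of stop_face in the frame of packer above 0.17 m), for 0.2 s.
2. the crank has driven the stop plate home (y of stop_face in the frame of packer below 0.1565 m and distance between crank and well_floor below 0.008 m), for 0.2 s.
At the end, for the whole second after the job is handed in: The stop plate is home (within 2.5 mm of its stop), the crank stands seated at rest in the well (within 5 mm of the floor, 4 mm of the axis, 0.12 rad of upright), and the three cakes lie flat in the trough (y of stop_face in the frame of packer below 0.1565 m and z of crank in the frame of well_floor below 0.005 m and horizontal distance between crank and well_floor below 0.004 m and angle between crank's own z axis and vertical below 0.12 rad and linear speed of crank below 0.02 m/s and angle between each of cake_plain, cake_choc, cake_dark's own z axis and vertical below 0.2 rad and height (world z) of each of cake_plain, cake_choc, cake_dark below 0.02 m); the robot touches nothing.
It fails at once if the crank is pressed on the packer with more than 60 N while it is not seated (more than 5 mm above the well floor) (contact force between crank and packer above 60 N and z of crank in the frame of well_floor above 0.005 m).
It fails at once if the seated crank is strained: its contact forces on the packer add up to more than 150 N (about 1.6 N m on the square drive) (contact force between crank and packer above 150 N).
It fails at once if the robot, or the outside of the crank, pushes the stop plate directly (contact force between any of the arm, the fingers, crank and stop_plate above 1 N).
It fails at once if the timer is shifted by more than 20 mm (distance of timer from where it was at the start of the episode above 0.02 m).
It fails at once if the tape roll is shifted by more than 20 mm (distance of tape_roll from where it was at the start of the episode above 0.02 m).
It also fails if it takes over 72 s, if anything falls off the work surface, if the arm or the gripper's body presses on something with over 40 N, if the wrist force passes 120 N, or if a joint passes its speed limit or range.

ROBOT

A 6-joint arm with a two-finger parallel gripper is mounted at the origin on a cart in front of the work surface, level with it; the furniture and walls round the work are solid. World frame = base frame: x ahead of the robot, y to its left, z up, the work surface at z = 0. Lengths are in m, angles in rad, forces in N, time in s.
With the tool pointing down it reaches from about 0.35 to 0.85 m from the base axis. Payload 8.1 kg.
Tool frame: the origin (TCP) lies midway between the tips of the shut fingers; the grasp point (between the pads) lies 19 mm behind it (robot.grip_point_offset is the distance from the TCP to the grasp point, in m); z points along the fingers, y is the line along which they close (so a half turn about z gives the same grasp; the last joint's range is limited). The gripper opens to 93 mm and grips with 3 to 60 N. Pads are 15 mm wide; open, the fingers measure 128 mm over their backs; the gripper's body (75 mm by 188 mm) begins 65 mm behind the grasp point.
Start: joints at [1.097, 0.13, 1.488, -0, 1.523, -0.085], TCP at [0.227, 0.555, 0.219] pointing down, gripper open.
Joint ranges: [-2.96, 2.96], [-0.89, 2.26], [0.02, 2.5], [-1.34, 4.48], [0, 2.73], [-2.66, 2.66]. Speed limits (rad/s): [2.39, 2.39, 2.79, 3.14, 3.14, 3.14].

INTERFACE

Orientations are given as a rotation vector (axis times angle).
In Python, from plant import robot, read_camera, job gives the robot as it stands.
- The arm moves only by the shell command python3 -m inch 'ROWS' [FORCE]. ROWS is JSON, one flat list of numbers, 5 for each row, row after row: the shift along the world's x, y, z in mm, then the turn about the world's z in degrees, then the opening in per cent of the stroke, from 0 (shut) to 100 (fully open). In form: [dx, dy, dz, yaw, hand, dx, dy, dz, yaw, hand, ...]. A call has 1 to 10 rows; each row is the pose to reach, as a shift and turn from the pose commanded when the call began; what a row does not reach only later rows make up. A row lasts 1/12 s, in which the tool goes at most 41.7 mm and 7.16 degrees, less where a joint would pass 70% of its speed; a pose out of reach is approached as far as the arm can. A call with a gripper value outside its range is refused whole. The fingers move at their own pace and stop on an object; FORCE is the grip in N (left out, the last holds). Time passes only in rows, so rows that repeat a pose let the fingers close. It gives the time, the measured TCP pose, the force, the opening and the grip force at its end, in the units of the state.
- robot.read_state(): the state, without advancing time (a new reading comes with each control period).
- read_camera(name): name is "scene" or "top" or "wrist"; returns a dict with "image" (400x640x3 uint8, blue, green, red), "K" (3x3 intrinsics, pixels), "extrinsics" (4x4, takes a point from world to camera coordinates); the wrist camera has in their place "mount" (4x4, takes a point from camera to tool coordinates, whose origin is the TCP and whose axes are the flange's). Camera axes: x right, y down, z forward; pixel columns grow to the right and rows downward; lengths in m; the calibration is good to about 2 mm. A picture is of the moment at which its call begins: read the wrist's pose just before it. There is no depth.
- job.close_job(): hands the job in; it is judged then, once.
The state is a dict: "t": time; "q": joint angles; "dq": joint speeds; "joint_torque": joint torques, N m; "tool_pos": TCP position; "orientation": TCP orientation; "force": force on the tool from outside, world axes, zero at the start; "wrist_torque": the same for the moment, N m; "opening": finger opening in m; "gripper_force": force on a finger pad.
Only numpy, scipy, OpenCV 4.12 (cv2) and the standard library are available. Lean on these libraries where they do the work, as an engineer would, in place of code of your own. Each camera call takes 0.05 s, during which the arm holds its last target. There are 200 camera calls.

## Working session

There is one attempt and no reset: what is moved stays moved. The work goes in short steps, Python scripts to look and compute and a shell command to move; the robot and the scene stay as the last step left them, time stands still between calls to the robot, and variables do not carry over. Pictures are saved under pics/ and viewed, at most 10 in all, crops included, and the job is handed in when it is done.

```bash
mkdir -p pics; ls; python3 - <<'E'
from plant import robot, read_camera
import cv2,numpy as np
for n in("scene","top"):
    c=read_camera(n); cv2.imwrite(f"pics/{n}0.png",c["image"]); print(n,c["K"].tolist() if hasattr(c["K"],'tolist') else c["K"]); print(np.round(c["extrinsics"],4).tolist())
print(robot.read_state())
E
```

```text
pics
scene [[488.2032889611935, 0.0, 311.9014927635885], [0.0, 488.2032889611935, 187.2095404633896], [0.0, 0.0, 1.0]]
[[0.8347, -0.5506, 0.0106, -0.4048], [-0.3609, -0.5614, -0.7447, 0.236], [0.416, 0.6178, -0.6673, 1.1838], [0.0, 0.0, 0.0, 1.0]]
top [[494.0003787957969, 0.0, 318.45998925048724], [0.0, 494.0003787957969, 202.7035738483403], [0.0, 0.0, 1.0]]
[[-0.0051, -0.9999, -0.0144, 0.0023], [-0.9971, 0.0062, -0.0761, 0.4931], [0.0762, 0.014, -0.997, 1.508], [0.0, 0.0, 0.0, 1.0]]
{'t': 0.1, 'q': array([ 1.09660372e+00,  1.31055091e-01,  1.48914759e+00,  1.22575338e-05,
        1.52299679e+00, -8.53727840e-02]), 'dq': array([-0.00051593, -0.00174301, -0.00288643,  0.00055217,  0.00097509,
       -0.00138547]), 'joint_torque': array([ 3.03750545e-03, -5.61333847e+01, -4.93103421e+01,  7.71591696e-02,
        2.87828024e-02, -9.85217002e-05]), 'tool_pos': array([0.22718912, 0.55478498, 0.21772311]), 'orientation': array([-6.06829484e-01, -3.08196282e+00,  2.42017460e-03]), 'force': array([-0.39211433, -0.03629618,  0.01643294]), 'wrist_torque': array([ 0.0470839 , -0.01612897,  0.00518542]), 'gripper_force': 0.0, 'opening': 0.09315894322867566}
```

View pics/top0.png

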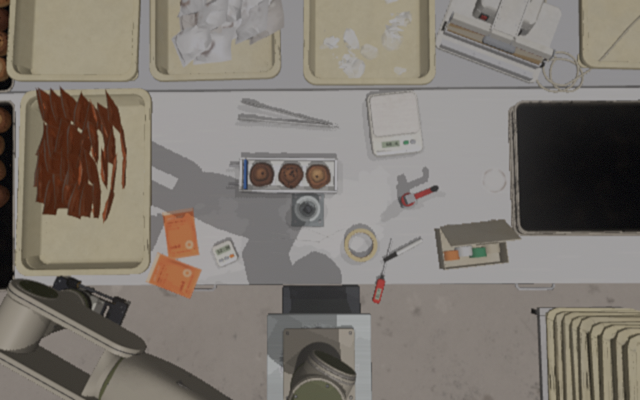

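View pics/scene0.png

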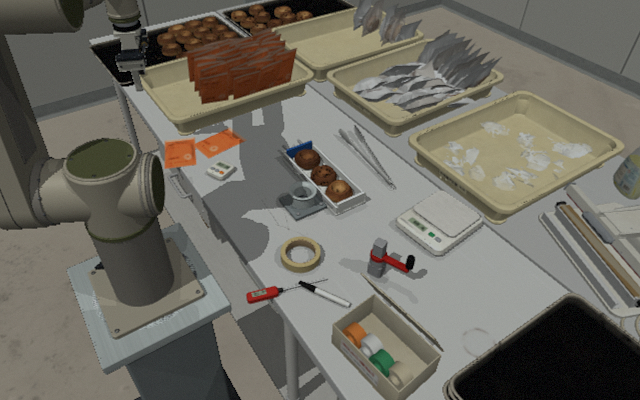

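Top: well mouth near (308,208), crank hub near (405,199) with handle top near (433,188), blue plate at (244,174). Zoom to refine.

```bash
cat > h.py <<'E'
import numpy as np,cv2
from plant import robot, read_camera
from scipy.spatial.transform import Rotation as R
def ray(px,K,E,z):
    "pixel -> world point on plane z"
    d=E[:3,:3].T@np.linalg.solve(K,[px[0],px[1],1]); o=-E[:3,:3].T@E[:3,3]
    return (o+d*(z-o[2])/d[2])[:3]
def proj(p,K,E):
    c=E[:3,:3]@np.array(p)+E[:3,3]; u=K@c; return u[:2]/u[2]
def wristE():
    s=robot.read_state(); c=read_camera("wrist"); T=np.eye(4)
    T[:3,:3]=R.from_rotvec(s["orientation"]).as_matrix(); T[:3,3]=s["tool_pos"]
    return c["image"],np.array(c["K"]),np.linalg.inv(T@np.array(c["mount"])),s
E
python3 - <<'E'
import cv2,numpy as np
from h import *
a=cv2.imread("pics/top0.png")
A=cv2.resize(a[150:225,225:345],None,fx=6,fy=6,interpolation=cv2.INTER_CUBIC)[:, :400+320]
B=cv2.resize(a[160:220,385:450],None,fx=6,fy=6,interpolation=cv2.INTER_CUBIC)
C=np.zeros((600,800,3),np.uint8)
A=cv2.resize(a[155:230,230:345],None,fx=4,fy=4,interpolation=cv2.INTER_CUBIC);C[:300,:460]=A
B=cv2.resize(a[165:225,385:445],None,fx=5,fy=5,interpolation=cv2.INTER_CUBIC);C[:300,480:780]=B
s=cv2.imread("pics/scene0.png")
D=cv2.resize(s[225:285,355:425],None,fx=5,fy=5,interpolation=cv2.INTER_CUBIC);C[300:600,:350]=D
F=cv2.resize(s[135:220,275:375],None,fx=3.5,fy=3.5,interpolation=cv2.INTER_CUBIC);C[300:300+F.shape[0],400:400+F.shape[1]]=F
cv2.imwrite("pics/crop.png",C)
c=read_camera("top");K=np.array(c["K"]);E=np.array(c["extrinsics"])
print("well",ray((308,208),K,E,.055),"hub",ray((405,199),K,E,.08),"handle",ray((433,188),K,E,.11))
print(read_camera("wrist")["mount"],read_camera("wrist")["K"])
E
```

```text
well [0.4745225  0.03059713 0.055     ] hub [ 0.49784553 -0.25767582  0.08      ] handle [ 0.52688339 -0.33449274  0.11      ]
[[ 1.31531470e-03 -9.56459091e-01 -2.91863456e-01  8.11267126e-02]
 [ 9.99998999e-01  1.10560724e-03  8.83444938e-04  3.02811301e-04]
 [-5.22292594e-04 -2.91864325e-01  9.56459588e-01 -1.66428882e-01]
 [ 0.00000000e+00  0.00000000e+00  0.00000000e+00  1.00000000e+00]] [[327.24815161   0.         319.0758698 ]
 [  0.         327.24815161 194.62762576]
 [  0.           0.           1.        ]]
```

View pics/crop.png

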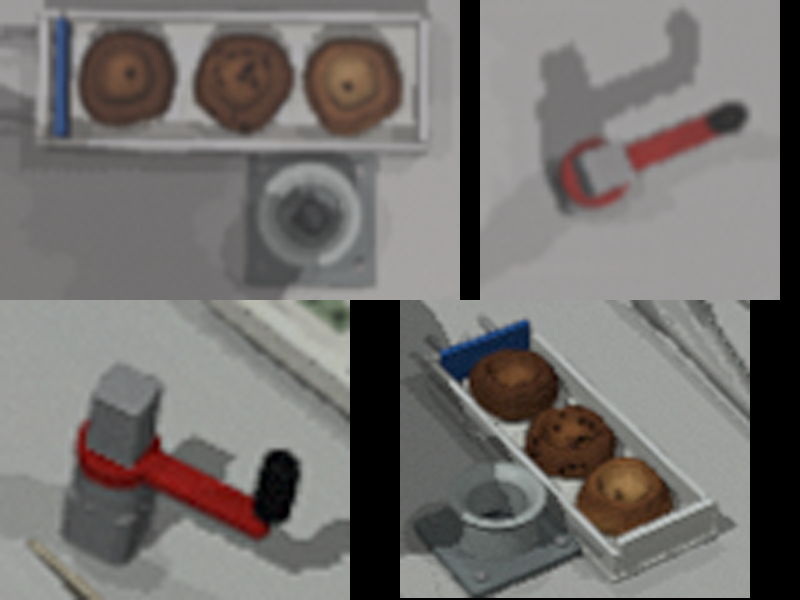

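Crop: boss top centre (410.6,199.4), handle top (436,188), well mouth (307.5,208.3); packer nearly aligned with world.

```bash
python3 - <<'E'
from h import *
c=read_camera("top");K=np.array(c["K"]);E=np.array(c["extrinsics"])
b=ray((410.6,199.4),K,E,.107);h=ray((436,188),K,E,.11);w=ray((307.5,208.3),K,E,.055)
print(b,h,w,np.linalg.norm((h-b)[:2]),np.degrees(np.arctan2(*(h-b)[1::-1])))
c=read_camera("scene");K=np.array(c["K"]);E=np.array(c["extrinsics"])
# scene crop: boss top centre (127,383), mouth (503,497)
print(ray((355+127/5,225+83/5),K,E,.107), ray((355+282/5,225+155/5),K,E,.11),ray((275+103/3.5,135+197/3.5),K,E,.055))
s=robot.read_state();M=R.from_rotvec(s["orientation"]).as_matrix();print("tool y deg",np.degrees(np.arctan2(M[1,1],M[0,1])),M.round(2))
E
```

```text
[ 0.49433949 -0.26952654  0.107     ] [ 0.52682592 -0.34317085  0.11      ] [0.47362504 0.03210867 0.055     ] 0.08049132165132006 -66.19647194909871
[ 0.49860857 -0.27087224  0.107     ] [ 0.52828154 -0.34549798  0.11      ] [0.47407839 0.0223658  0.055     ]
tool y deg 67.72510793554531 [[-0.93  0.38 -0.  ]
 [ 0.38  0.93 -0.  ]
 [ 0.   -0.   -1.  ]]
```

```bash
python3 -m inch '[134,-412,20,-22,100,134,-412,20,-22,100,134,-412,20,-22,100,134,-412,20,-22,100,134,-412,20,-22,100,134,-412,20,-22,100,134,-412,20,-22,100,134,-412,20,-22,100,134,-412,20,-22,100,134,-412,20,-22,100]' 30
```

```text
t: 1.18
tool_pos: [0.3562, 0.1577, 0.2382]
orientation: [1.183, 2.909, 0.001]
force: [1.5, 0.2, 0.2]
opening: 0.0928
gripper_force: 0.0
```

```bash
python3 -m inch '[134,-413,0,-22,100,134,-413,0,-22,100,134,-413,0,-22,100,134,-413,0,-22,100,134,-413,0,-22,100,134,-413,0,-22,100,134,-413,0,-22,100,134,-413,0,-22,100,134,-413,0,-22,100,134,-413,0,-22,100]'
python3 -m inch '[0,0,0,0,100,0,0,0,0,100,0,0,0,0,100,0,0,0,0,100]'
python3 - <<'E'
from h import *
im,K,E,s=wristE();cv2.imwrite("pics/w1.png",im)
M=R.from_rotvec(s["orientation"]).as_matrix();print(s["tool_pos"],np.degrees(np.arctan2(M[1,1],M[0,1])),s["q"].round(3))
np.savez("w1.npz",K=K,E=E)
E
```

```text
t: 2.02
tool_pos: [0.4849, -0.2393, 0.2379]
orientation: [1.718, 2.63, 0.0]
force: [1.4, 1.4, 0.3]
opening: 0.0932
gripper_force: 0.0
t: 2.35
tool_pos: [0.4847, -0.2359, 0.2382]
orientation: [1.716, 2.631, 0.001]
force: [0.1, -0.0, 0.0]
opening: 0.0928
gripper_force: 0.0
[ 0.48472455 -0.23587759  0.23818227] 23.775293632981015 [-0.548 -0.043  1.631  0.     1.553 -0.963]
```

View pics/w1.png

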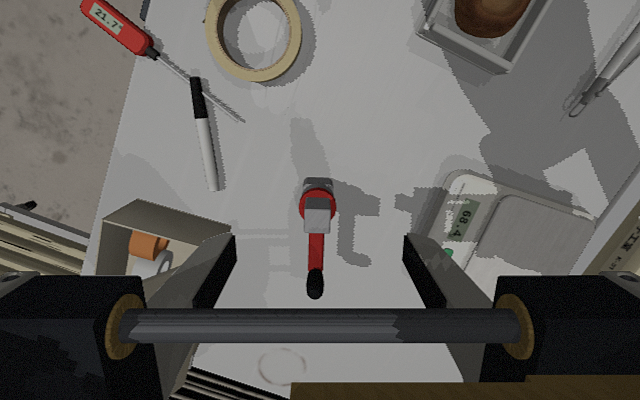

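Boss top face centred near (317,220); handle near (315,285), arm points straight down the image.

```bash
python3 - <<'E'
from h import *
d=np.load("w1.npz");K,E=d["K"],d["E"]
im=cv2.imread("pics/w1.png")
g=cv2.cvtColor(im,cv2.COLOR_BGR2HSV);m=((g[...,1]<30)&(g[...,2]>125)).astype(np.uint8)[200:245,295:340]
n,l,st,ce=cv2.connectedComponentsWithStats(m);i=l[20,22];print(st[i]+[295,200,0,0,0],ce[i]+[295,200],np.array([im[r,317].tolist() for r in range(195,245,3)])[:,1])
b=ray((317,220),K,E,.107);h=ray((315.5,287),K,E,.11);print(b,h,np.linalg.norm((h-b)[:2]),np.degrees(np.arctan2(*(h-b)[1::-1])))
red=((g[...,1]>150)&((g[...,0]<8)|(g[...,0]>172)));ys,xs=np.nonzero(red[235:268,290:340]);
for r in (238,265):
  x=np.nonzero(red[r,290:340])[0]+290;print(r,x.min(),x.max(),ray((x.mean(),r),K,E,.067))
E
```

```text
[295 200  34  45 623] [304.93418941 224.05778491] [ 36  57  58  58  56 122 129 124 124 126 123 116 119  30  33  35  35]
[ 0.49778463 -0.26845055  0.107     ] [ 0.525655   -0.33560511  0.11      ] 0.07270826665907965 -67.460655516581
238 309 323 [ 0.51160105 -0.30314513  0.067     ]
265 308 322 [ 0.52418635 -0.33469571  0.067     ]
```

```bash
python3 -m inch '[13,-33,0,-2,100,13,-33,0,-2,100,13,-33,-40,-2,100,13,-33,-75,-2,100,13,-33,-105,-2,100,13,-33,-130,-2,100,13,-33,-150,-2,100,13,-33,-161,-2,100,13,-33,-161,-2,100,13,-33,-161,-2,100]'
python3 -m inch '[0,0,0,0,60,0,0,0,0,40,0,0,0,0,30,0,0,0,0,20,0,0,0,0,15,0,0,0,0,15,0,0,0,0,15]' 35
```

```text
t: 3.23
tool_pos: [0.498, -0.2694, 0.0776]
orientation: [1.762, 2.601, 0.0]
force: [0.4, 0.1, 1.2]
opening: 0.0929
gripper_force: 0.0
t: 3.82
tool_pos: [0.4977, -0.27, 0.0769]
orientation: [1.763, 2.6, -0.0]
force: [1.5, 0.2, -0.3]
opening: 0.0508
gripper_force: 0.0
```

```bash
python3 -m inch '[0,0,0,0,10,0,0,0,0,10,0,0,0,0,10,0,0,0,0,10,0,0,0,0,10,0,0,0,0,10,0,0,0,0,10,0,0,0,0,10]' 35
```

```text
t: 4.48
tool_pos: [0.4977, -0.2699, 0.0768]
orientation: [-1.763, -2.6, 0.0]
force: [0.2, 0.1, -0.4]
opening: 0.0257
gripper_force: 35.0
```

```bash
python3 -m inch '[0,0,20,0,10,0,0,50,0,10,0,0,85,0,10,0,0,110,0,10,-8,60,115,7,10,-16,100,115,14,10,-20,140,115,21,10,-22,180,115,28,10,-24,215,115,35,10,-24,215,115,38,10]'
python3 -m inch '[0,25,0,7,10,0,50,0,14,10,0,60,0,21,10,0,60,0,28,10,0,60,0,35,10,0,60,0,38,10,0,60,0,38,10,0,60,0,38,10]'
python3 - <<'E'
from h import *
im,K,E,s=wristE();cv2.imwrite("pics/w2.png",im)
M=R.from_rotvec(s["orientation"]).as_matrix();print(s["tool_pos"],np.degrees(np.arctan2(M[1,1],M[0,1])),s["q"].round(3),s["force"],s["wrist_torque"])
np.savez("w2.npz",K=K,E=E)
c=read_camera("top");cv2.imwrite("pics/top2.png",cv2.resize(c["image"][150:250,240:390],None,fx=4,fy=4,interpolation=cv2.INTER_CUBIC))
E
```

```text
t: 5.32
tool_pos: [0.4724, -0.0493, 0.1911]
orientation: [-0.804, -3.035, -0.004]
force: [-0.7, -0.2, -4.9]
opening: 0.0256
gripper_force: 35.0
t: 5.98
tool_pos: [0.4733, 0.0052, 0.1913]
orientation: [0.208, -3.134, -0.0]
force: [0.7, 0.1, -4.5]
opening: 0.0259
gripper_force: 35.0
[0.47333345 0.00518053 0.19130299] 97.60415156150518 [-0.097 -0.204  1.864  0.     1.482 -1.801] [ 0.6873177   0.08740304 -4.52491036] [ 0.02372276  0.01597898 -0.00700921]
```

View pics/w2.png

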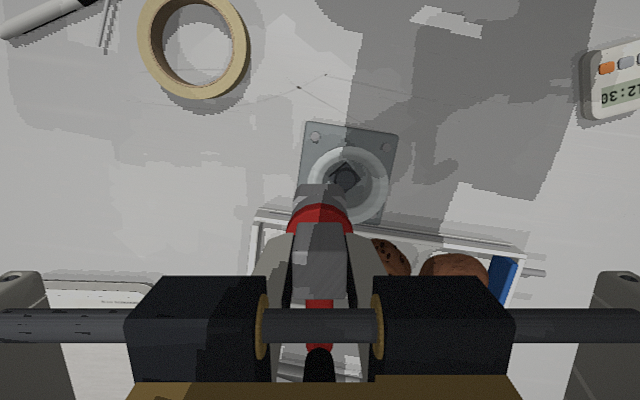

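```bash
python3 - <<'E'
import cv2
im=cv2.imread("pics/w2.png")
cv2.imwrite("pics/w2c.png",cv2.resize(im[115:235,290:410],None,fx=5,fy=5,interpolation=cv2.INTER_CUBIC))
E
```

```text
(no output)
```

View pics/w2c.png

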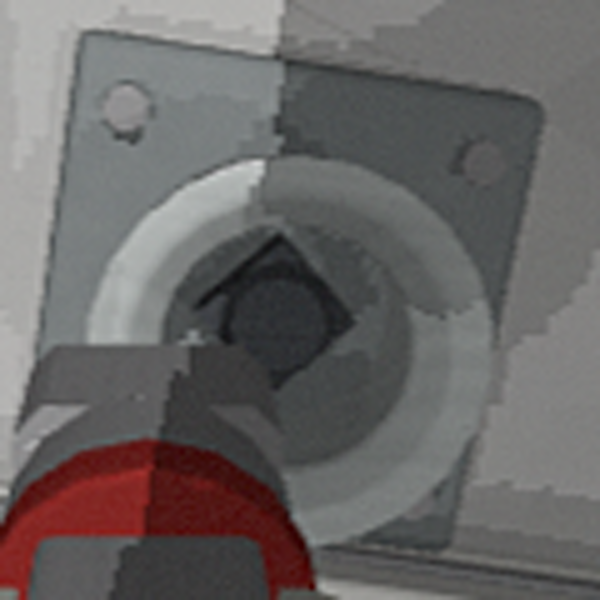

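Close crop: rim ellipse spans cols 88–495, rows 155–548 (centre (348.3,185.2) px); peg corners at crop (280,235),(355,320),(195,305).

```bash
python3 - <<'E'
from h import *
d=np.load("w2.npz");K,E=d["K"],d["E"]
f=lambda x,y,z:ray((290+(x+.5)/5-.5,115+(y+.5)/5-.5),K,E,z)
w=f(291.5,351,.055);print("rim",w,"outer dia",f(495,345,.055)-f(88,345,.055),f(291,155,.055)-f(291,548,.055))
print("pilot",f(283,320,.028))
P=[f(195,305,.022),f(280,235,.022),f(355,320,.022)]
print("pegc",(P[0]+P[2])/2)
for i in(0,1):
  v=P[i+1]-P[i];print(np.linalg.norm(v),np.degrees(np.arctan2(v[1],v[0])))
v=f(545,105,.012)-f(80,30,.012);print("case edge",np.linalg.norm(v),np.degrees(np.arctan2(v[1],v[0])))
# crank hub bottom check: visible red ring etc
print("axis at z .1 expected px",proj([.4733,.0052,.28],K,E))
# hub underside: TCP z .1913 -> underside .1913-.0768; predicted far-edge
for r in(-.023,0,.023): print(proj([.4733+r,.0052,.1913-.0768+.0],K,E))
E
```

```text
rim [0.47103059 0.03307715 0.055     ] outer dia [-0.0104045   0.07724259  0.        ] [-0.07718528 -0.01242281  0.        ]
pilot [0.47162331 0.03370386 0.028     ]
pegc [0.47166409 0.03250945 0.022     ]
0.023074423787226944 138.10413750611934
0.02443962749947462 49.46399016557096
case edge 0.0984133886337127 88.69685806167892
axis at z .1 expected px [318.45991329 377.23294403]
[322.74917343 174.55374121]
[318.72979704 202.91662018]
[314.91322662 229.84839124]
```

```bash
python3 - <<'E'
from h import *
d=np.load("w2.npz");K,E=d["K"],d["E"]
a=np.radians(7.6);u=np.array([np.cos(a),np.sin(a),0]);o=np.array([.4733,.0052,.1913-.0768])
for n,r,z in(("ring top far",-.021,.067),("ring low far",-.021,.055),("hub bottom far",-.0213,0),("hub bottom far46",-.023,0),("hub top far",-.0213,.055),("boss top far",-.013,.107),("boss top near",.013,.107),("boss bottom far",-.013,.067)):
  print(n,proj(o+r*u+[0,0,z],K,E).round(1))
im=cv2.imread("pics/w2.png");print([(r,im[r,320].tolist()) for r in range(178,310,3)])
E
```

```text
ring top far [318.7 205. ]
ring low far [318.7 198.6]
hub bottom far [318.8 176.5]
hub bottom far46 [318.8 174.3]
hub top far [318.7 198.1]
boss top far [318.6 249.6]
boss top near [318.6 298.5]
boss bottom far [318.7 218.2]
[(178, [137, 139, 135]), (181, [138, 139, 135]), (184, [93, 91, 93]), (187, [93, 93, 94]), (190, [95, 95, 94]), (193, [96, 94, 95]), (196, [93, 91, 92]), (199, [92, 92, 91]), (202, [83, 84, 94]), (205, [16, 18, 85]), (208, [30, 33, 113]), (211, [14, 20, 74]), (214, [17, 19, 75]), (217, [18, 21, 80]), (220, [13, 18, 79]), (223, [60, 59, 59]), (226, [57, 57, 57]), (229, [58, 57, 58]), (232, [59, 59, 59]), (235, [58, 59, 59]), (238, [55, 58, 56]), (241, [59, 57, 57]), (244, [58, 57, 58]), (247, [54, 56, 55]), (250, [63, 64, 64]), (253, [76, 75, 75]), (256, [78, 78, 77]), (259, [81, 81, 81]), (262, [79, 80, 80]), (265, [76, 76, 78]), (268, [77, 79, 77]), (271, [77, 77, 77]), (274, [80, 79, 79]), (277, [76, 76, 75]), (280, [78, 80, 80]), (283, [76, 76, 75]), (286, [75, 76, 76]), (289, [77, 74, 76]), (292, [80, 79, 80]), (295, [77, 78, 77]), (298, [77, 74, 69]), (301, [27, 30, 111]), (304, [30, 32, 109]), (307, [27, 29, 117])]
```

Crank hangs tilted ~3° (hub toward the handle), boss centred; allow 2–3 mm for that. Move over the well with arm at −41° (peg at ~49°).

```bash
python3 -m inch '[-1,8,0,-7,10,-2,16,0,-14,10,-3,24,0,-21,10,-4,30,0,-28,10,-4,30,0,-35,10,-4,30,0,-42,10,-4,30,0,-48.5,10,-4,30,0,-48.5,10,-4,30,0,-48.5,10,-4,30,0,-48.5,10]' 25
python3 -m inch '[0,0,-10,0,10,0,0,-20,0,10,0,0,-30,0,10,0,0,-40,0,10,0,0,-48,0,10,0,0,-48,0,10,0,0,-48,0,10]'
python3 - <<'E'
from h import *
im,K,E,s=wristE();cv2.imwrite("pics/w3.png",im)
M=R.from_rotvec(s["orientation"]).as_matrix();print(s["tool_pos"],np.degrees(np.arctan2(M[1,1],M[0,1])),s["q"].round(3),s["force"],s["wrist_torque"])
np.savez("w3.npz",K=K,E=E)
cv2.imwrite("pics/w3c.png",cv2.resize(im[120:320,220:420],None,fx=3,fy=3,interpolation=cv2.INTER_CUBIC))
u=M[:,0]; 
for r,z in((-.0213,0),(0.0213,0),(-.021,.067),(-.013,.067),(-.013,.107),(.013,.107)):
  print(r,z,proj(s["tool_pos"]+[0,0,-.0768+z]+r*u,K,E).round(1))
E
```

```text
t: 6.92
tool_pos: [0.4697, 0.035, 0.1918]
orientation: [-1.09, -2.946, -0.0]
force: [0.5, -0.7, -3.5]
opening: 0.0256
gripper_force: 25.0
t: 7.5
tool_pos: [0.4691, 0.0351, 0.1429]
orientation: [-1.094, -2.943, 0.001]
force: [-0.9, -0.2, -2.8]
opening: 0.026
gripper_force: 25.0
[0.46905885 0.03512354 0.14287565] 49.232509345030465 [-0.034 -0.176  1.93   0.     1.39  -0.894] [-0.8666239  -0.1663282  -2.83502638] [-0.02014909  0.05412814  0.05055115]
-0.0213 0 [318.4 228.6]
0.0213 0 [318.4 177. ]
-0.021 0.067 [318.1 271.2]
-0.013 0.067 [318.1 259.3]
-0.013 0.107 [317.8 299.1]
0.013 0.107 [317.8 250.2]
```

View pics/w3c.png

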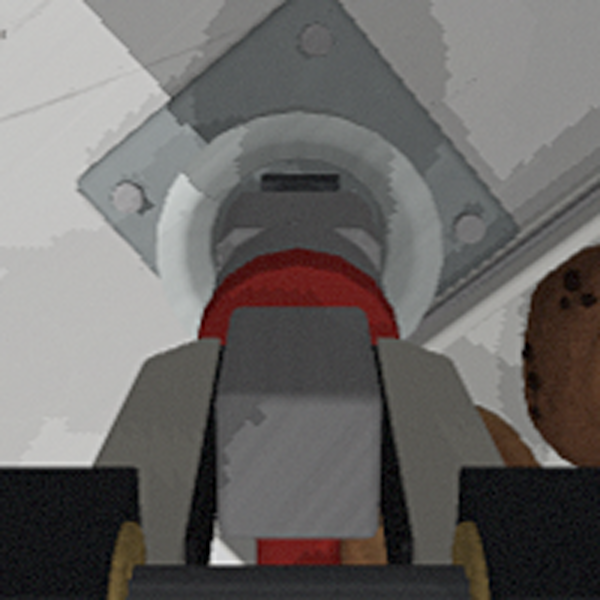

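Peg face is parallel to the hub flats (crop row ~180), hub laterally centred in the rim. Descend gently.

```bash
python3 -m inch '[0,0,-5,0,10,0,0,-10,0,10,0,0,-15,0,10,0,0,-20,0,10,0,0,-20,0,10]'; python3 -m inch '[0,0,-3,0,10,0,0,-6,0,10,0,0,-9,0,10,0,0,-9,0,10]'
```

```text
t: 7.97
tool_pos: [0.4691, 0.0351, 0.1225]
orientation: [-1.094, -2.943, 0.001]
force: [1.2, 0.2, -4.1]
opening: 0.0257
gripper_force: 25.0
t: 8.3
tool_pos: [0.4694, 0.0351, 0.1141]
orientation: [-1.094, -2.944, 0.0]
force: [1.0, 0.7, -6.3]
opening: 0.0258
gripper_force: 25.0
```

```bash
python3 -m inch '[0.5,-0.5,-2,0,10,1,-1,-4,0,10,1,-1,-6,0,10,1,-1,-8,0,10,1,-1,-8,0,10]'; python3 -m inch '[0,0,-2,0,10,0,0,-4,0,10,0,0,-4,0,10]'
```

```text
t: 8.72
tool_pos: [0.4704, 0.0341, 0.1063]
orientation: [-1.094, -2.944, 0.0]
force: [-0.7, 1.2, -4.6]
opening: 0.0263
gripper_force: 25.0
t: 8.97
tool_pos: [0.4705, 0.0341, 0.1024]
orientation: [-1.094, -2.944, 0.0]
force: [0.0, 0.0, -5.0]
opening: 0.0264
gripper_force: 25.0
```

```bash
python3 -m inch '[0,0,-1.5,0,10,0,0,-3,0,10,0,0,-3,0,10]'; python3 -m inch '[0,0,-1,0,10,0,0,-2,0,10,0,0,-2,0,10]'
```

```text
t: 9.22
tool_pos: [0.4706, 0.0341, 0.0995]
orientation: [-1.094, -2.944, 0.0]
force: [-0.1, -0.6, -4.2]
opening: 0.0256
gripper_force: 25.0
t: 9.47
tool_pos: [0.4706, 0.0341, 0.0976]
orientation: [-1.094, -2.945, 0.0]
force: [0.4, -0.8, -3.8]
opening: 0.0261
gripper_force: 25.0
```

```bash
python3 -m inch '[0,0,-1,0,10,0,0,-2,0,10,0,0,-2,0,10]'; python3 -m inch '[0,0,-1,0,10,0,0,-2,0,10,0,0,-2,0,10]'
```

```text
t: 9.72
tool_pos: [0.4706, 0.0341, 0.0956]
orientation: [-1.094, -2.945, 0.0]
force: [-0.3, 0.1, -3.9]
opening: 0.0259
gripper_force: 25.0
t: 9.97
tool_pos: [0.4706, 0.0341, 0.0936]
orientation: [-1.094, -2.945, 0.0]
force: [-0.4, 0.1, -4.3]
opening: 0.0261
gripper_force: 25.0
```

The square slid straight on. Continue to the floor.

```bash
python3 -m inch '[0,0,-1,0,10,0,0,-2,0,10,0,0,-3,0,10,0,0,-3,0,10]'; python3 -m inch '[0,0,-1,0,10,0,0,-1.5,0,10,0,0,-1.5,0,10]'
```

```text
t: 10.3
tool_pos: [0.4706, 0.0341, 0.0906]
orientation: [-1.094, -2.945, 0.0]
force: [0.0, -0.9, -4.1]
opening: 0.0256
gripper_force: 25.0
t: 10.55
tool_pos: [0.4707, 0.0341, 0.0892]
orientation: [-1.094, -2.945, 0.0]
force: [0.3, 0.1, -3.7]
opening: 0.0261
gripper_force: 25.0
```

```bash
python3 -m inch '[0,0,-0.7,0,10,0,0,-1.4,0,10,0,0,-1.4,0,10]'; python3 -m inch '[0,0,-0.7,0,10,0,0,-1.4,0,10,0,0,-1.4,0,10]'
```

```text
t: 10.8
tool_pos: [0.4712, 0.0339, 0.0889]
orientation: [1.094, 2.944, -0.0]
force: [-3.0, -1.4, 3.7]
opening: 0.026
gripper_force: 25.0
t: 11.05
tool_pos: [0.472, 0.0334, 0.0887]
orientation: [1.094, 2.942, -0.0]
force: [-3.9, -2.9, 11.1]
opening: 0.026
gripper_force: 25.0
```

Seated at the expected height. Let go briefly so it stands flat, then regrip.

```bash
python3 -m inch '[0,0,1.5,0,10,0,0,2,0,40,0,0,2,0,40,0,0,2,0,40,0,0,2,0,40,0,0,2,0,40]'; python3 -m inch '[0,0,0,0,20,0,0,0,0,10,0,0,0,0,10,0,0,0,0,10,0,0,0,0,10,0,0,0,0,10,0,0,0,0,10]' 25
python3 - <<'E'
from h import *
im,K,E,s=wristE();cv2.imwrite("pics/w4.png",im)
M=R.from_rotvec(s["orientation"]).as_matrix();print(s["tool_pos"],np.degrees(np.arctan2(M[1,1],M[0,1])),s["force"],s["wrist_torque"],s["opening"])
x=int(318);print([(r,im[r,x].tolist()) for r in range(170,310,3)])
for r,z in((0.021,.055),(.021,.067),(.013,.067),(.013,.107),(-.013,.107)):
  print(r,z,proj([.471+r*M[0,0],.033+r*M[1,0],.012+z],K,E).round(1))
E
```

```text
t: 11.55
tool_pos: [0.4707, 0.0342, 0.0885]
orientation: [-1.094, -2.945, -0.0]
force: [0.3, -0.4, -0.1]
opening: 0.0373
gripper_force: 0.0
t: 12.13
tool_pos: [0.4707, 0.0341, 0.0885]
orientation: [-1.094, -2.945, -0.0]
force: [0.9, 0.2, -1.3]
opening: 0.0256
gripper_force: 25.0
[0.47071893 0.03411163 0.08848675] 49.222177301133 [ 0.85452696  0.16094947 -1.27219711] [-0.05202279  0.00486013 -0.01784007] 0.0256037655064987
[(170, [128, 130, 127]), (173, [121, 122, 119]), (176, [124, 125, 122]), (179, [118, 120, 117]), (182, [104, 105, 102]), (185, [99, 97, 95]), (188, [85, 85, 83]), (191, [71, 69, 68]), (194, [71, 69, 68]), (197, [74, 70, 72]), (200, [74, 73, 74]), (203, [80, 79, 73]), (206, [23, 23, 77]), (209, [21, 25, 80]), (212, [29, 35, 111]), (215, [26, 30, 109]), (218, [19, 24, 94]), (221, [22, 25, 94]), (224, [72, 70, 70]), (227, [68, 70, 67]), (230, [68, 67, 70]), (233, [66, 68, 68]), (236, [72, 70, 71]), (239, [69, 70, 67]), (242, [71, 70, 71]), (245, [70, 67, 69]), (248, [70, 68, 70]), (251, [69, 69, 70]), (254, [72, 73, 74]), (257, [99, 100, 99]), (260, [109, 109, 110]), (263, [113, 110, 111]), (266, [109, 108, 110]), (269, [111, 110, 111]), (272, [110, 109, 110]), (275, [111, 110, 112]), (278, [113, 113, 112]), (281, [111, 110, 111]), (284, [111, 109, 109]), (287, [107, 106, 107]), (290, [108, 109, 108]), (293, [109, 108, 110]), (296, [111, 109, 110]), (299, [111, 110, 111]), (302, [40, 41, 113]), (305, [32, 32, 114]), (308, [31, 32, 56])]
0.021 0.055 [317.  200.8]
0.021 0.067 [316.9 207.3]
0.013 0.067 [316.9 220.4]
0.013 0.107 [316.4 252.4]
-0.013 0.107 [316.5 301.2]
```

Crank stands upright on the floor. Start turning clockwise.

```bash
cat > st.py <<'E'
from h import *
s=robot.read_state();M=R.from_rotvec(s["orientation"]).as_matrix()
print("yaw",np.degrees(np.arctan2(M[1,1],M[0,1])).round(2),"tau",s["wrist_torque"].round(3),"F",s["force"].round(1),s["tool_pos"].round(4),s["opening"])
c=read_camera("top");K,E=np.array(c["K"]),np.array(c["extrinsics"]);g=cv2.cvtColor(c["image"],cv2.COLOR_BGR2HSV)
m=(g[...,0]>100)&(g[...,0]<125)&(g[...,1]>120);m[:150]=0;m[200:]=0;m[:,:225]=0;m[:,300:]=0
ys,xs=np.nonzero(m);print("plate y",ray((xs.mean(),ys.mean()),K,E,.04)[1]-.033,len(xs))
E
python3 st.py
python3 -m inch '[0,0,0,0,10,0,0,0,-3,10,0,0,0,-8,10,0,0,0,-13,10,0,0,0,-18,10,0,0,0,-23,10,0,0,0,-28,10,0,0,0,-30,10,0,0,0,-30,10,0,0,0,-30,10]' 40; python3 st.py
```

```text
yaw 49.22 tau [ 0.024 -0.046  0.019] F [ 0.5  0.1 -0.8] [0.4707 0.0341 0.0885] 0.0258148424306479
plate y 0.19218674643623915 45
t: 13.07
tool_pos: [0.4712, 0.0341, 0.0885]
orientation: [1.817, 2.562, 0.001]
force: [4.5, 0.6, -4.9]
opening: 0.0257
gripper_force: 40.0
yaw 19.31 tau [ 0.097 -1.095  0.072] F [ 4.5  0.6 -4.9] [0.4712 0.0341 0.0885] 0.02573248190771081
plate y 0.19213721976001316 44
```

```bash
python3 -m inch '[-0.5,0,0,-4,10,-0.5,0,0,-8,10,-0.5,0,0,-12,10,-0.5,0,0,-16,10,-0.5,0,0,-20,10,-0.5,0,0,-24,10,-0.5,0,0,-28,10,-0.5,0,0,-30,10,-0.5,0,0,-30,10]'; python3 st.py;python3 -m inch '[0,0,0,-4,10,0,0,0,-8,10,0,0,0,-12,10,0,0,0,-15,10,0,0,0,-15,10]'; python3 st.py
```

```text
t: 13.87
tool_pos: [0.4718, 0.034, 0.0888]
orientation: [2.419, 2.0, 0.004]
force: [9.9, 0.5, -9.1]
opening: 0.0256
gripper_force: 40.0
yaw -10.84 tau [-0.025 -2.28   0.115] F [ 9.9  0.5 -9.1] [0.4718 0.034  0.0888] 0.02563816805583606
plate y 0.1826415109761502 39
t: 14.33
tool_pos: [0.472, 0.0339, 0.0888]
orientation: [2.661, 1.666, 0.005]
force: [9.8, -0.9, -9.5]
opening: 0.0257
gripper_force: 40.0
yaw -25.89 tau [-0.172 -2.345  0.12 ] F [ 9.8 -0.9 -9.5] [0.472  0.0339 0.0888] 0.025699382316037363
plate y 0.17414838534157684 52
```

```bash
python3 -m inch '[1,0,0,-3,10,2,0,0,-7,10,2,0,0,-11,10,2,0,0,-15,10,2,0,0,-18,10,2,0,0,-18,10]'; python3 st.py
```

```text
t: 14.88
tool_pos: [0.473, 0.0338, 0.0888]
orientation: [2.89, 1.23, 0.002]
force: [5.5, -1.1, -3.9]
opening: 0.026
gripper_force: 40.0
yaw -43.89 tau [-0.245 -1.188  0.157] F [ 5.5 -1.1 -3.9] [0.473  0.0338 0.0888] 0.02598283041272
plate y 0.164922997073874 54
```

```bash
python3 -m inch '[0.5,0,0,-3,10,1,0,0,-6,10,1,0,0,-8,10,1,0,0,-8,10]'; python3 st.py; python3 -m inch '[0,0,0,-1.5,10,0,0,0,-3,10,0,0,0,-3,10]'; python3 st.py
```

```text
t: 15.27
tool_pos: [0.4734, 0.0337, 0.0887]
orientation: [2.968, 1.028, 0.0]
force: [3.2, -2.3, -2.6]
opening: 0.0257
gripper_force: 40.0
yaw -51.8 tau [-0.437 -0.602  0.114] F [ 3.2 -2.3 -2.6] [0.4734 0.0337 0.0887] 0.02573731984793353
plate y 0.16119010386619 40
t: 15.57
tool_pos: [0.4735, 0.0337, 0.0887]
orientation: [2.993, 0.952, 0.0]
force: [3.1, -1.9, -2.5]
opening: 0.0257
gripper_force: 40.0
yaw -54.73 tau [-0.697 -0.662  0.13 ] F [ 3.1 -1.9 -2.5] [0.4735 0.0337 0.0887] 0.025746148458629797
plate y 0.15920079567691744 46
```

```bash
python3 -m inch '[0,0,0,-1,10,0,0,0,-1.5,10,0,0,0,-1.5,10]'; python3 st.py
```

```text
t: 15.87
tool_pos: [0.4735, 0.0338, 0.0887]
orientation: [3.006, 0.911, 0.0]
force: [2.7, -5.0, -2.1]
opening: 0.0256
gripper_force: 40.0
yaw -56.29 tau [-0.985 -0.801  0.228] F [ 2.7 -5.  -2.1] [0.4735 0.0338 0.0887] 0.025566062818776446
plate y 0.15871662804890502 52
```

```bash
python3 -m inch '[0,0,0,-1,10,0,0,0,-1.5,10,0,0,0,-1.5,10]'; python3 st.py
```

```text
t: 16.17
tool_pos: [0.4735, 0.0337, 0.0887]
orientation: [3.018, 0.871, 0.001]
force: [3.4, -4.6, -1.9]
opening: 0.0256
gripper_force: 40.0
yaw -57.79 tau [-1.017 -0.764  0.151] F [ 3.4 -4.6 -1.9] [0.4735 0.0337 0.0887] 0.025620950211624725
plate y 0.15811823176745365 40
```

```bash
python3 -m inch '[0,0,0,-1,10,0,0,0,-1.5,10,0,0,0,-1.5,10]'; python3 st.py;  python3 -m inch '[0,0,0,-1,10,0,0,0,-1.5,10,0,0,0,-1.5,10]'; python3 st.py
```

```text
t: 16.47
tool_pos: [0.4735, 0.0337, 0.0887]
orientation: [3.029, 0.832, 0.0]
force: [3.5, -4.8, -2.0]
opening: 0.0257
gripper_force: 40.0
yaw -59.29 tau [-1.07  -0.826  0.218] F [ 3.5 -4.8 -2. ] [0.4735 0.0337 0.0887] 0.025706442792419938
plate y 0.15670030140789537 39
t: 16.77
tool_pos: [0.4735, 0.0337, 0.0887]
orientation: [3.039, 0.793, 0.001]
force: [3.6, -3.8, -2.1]
opening: 0.026
gripper_force: 40.1
yaw -60.77 tau [-1.063 -0.771  0.482] F [ 3.6 -3.8 -2.1] [0.4735 0.0337 0.0887] 0.0259963364413554
plate y 0.1566696200825781 42
```

```bash
python3 -m inch '[0,0,0,-0.7,10,0,0,0,-0.7,10,0,0,0,-0.7,10]'; python3 st.py
```

```text
t: 17.07
tool_pos: [0.4735, 0.0337, 0.0887]
orientation: [3.043, 0.775, 0.001]
force: [3.7, -4.5, -2.7]
opening: 0.0261
gripper_force: 40.2
yaw -61.42 tau [-1.117 -0.805  0.672] F [ 3.7 -4.5 -2.7] [0.4735 0.0337 0.0887] 0.026122847383982826
plate y 0.15672875652493246 41
```

Hard stop felt (torque 0.22→0.67 N m with the plate no longer moving). Relax, release, retreat.

```bash
python3 -m inch '[0,0,0,1,10,0,0,0,2,10,0,0,0,2,30,0,0,0,2,50,0,0,0,2,50,0,0,0,2,50,0,0,0,2,50,0,0,0,2,50]'; python3 -m inch '[0,0,10,0,50,0,0,25,0,50,0,0,50,0,50,0,0,80,0,50,0,0,110,0,50,0,0,140,0,50,0,0,140,0,50,0,0,140,0,50]'; python3 st.py
python3 - <<'E'
from h import *
im,K,E,s=wristE();cv2.imwrite("pics/w5.png",im)
E
```

```text
t: 17.78
tool_pos: [0.473, 0.0343, 0.0884]
orientation: [-3.03, -0.827, 0.001]
force: [0.8, 0.4, 0.4]
opening: 0.0464
gripper_force: 0.0
t: 18.45
tool_pos: [0.4747, 0.0341, 0.2317]
orientation: [3.029, 0.827, 0.008]
force: [-0.3, 0.0, -0.8]
opening: 0.0463
gripper_force: 0.0
yaw -59.48 tau [-0.     0.127 -0.013] F [-0.3  0.  -0.8] [0.4747 0.0341 0.2317] 0.046317557133665886
plate y 0.15681264677009407 42
```

View pics/w5.png

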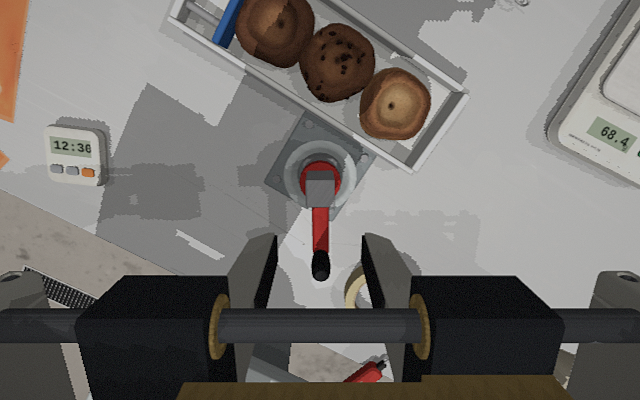

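The crank stands upright in the well with its hub at (320,180). The plate is home against the closed cake row, the cakes lie flat, and the timer and tape roll have not moved.

```bash
python3 -c "
from plant import job
print(job.close_job())"
```

```text
the job is handed in; nothing more can be done
None
```

The job is handed in: I seated the crank on the drive peg, turned it clockwise until the stop plate hit its hard stop (peak reading 0.67 N m, limit 1.5), and let go with the crank upright in the well. The hand-in gave no verdict.

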